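# Sleeve two sprung draw rods and draw the stout one to its mark

### The job

Two spring-loaded draw rods are bolted to the bench, one with a stout barrel and one with a slim one, and their two loose spacer sleeves stand in front of them. First put each sleeve over the barrel it matches, so that it rests flat on the foot plate; then pull the knob of the stout rod up against its spring until the ring mark on the rod is level with the mouth of the barrel. Finish while still holding the knob there, with the slim rod down and the other things on the bench left where they are.

Things in the scene. Friction and masses are not known exactly. Their poses are not given: they have to be found in the camera images.
- sleeve_wide_mid (a point): Wide sleeve: a plain aluminium spacer sleeve (open tube) standing upright on the bench: outer diameter 56 mm, bore 40 mm, height 38 mm; this point is on its axis half-way up (19 mm above its lower end), z along the axis. It fits the stout barrel (34 mm), with 3 mm play all round, and slides freely over the knob and down the barrel (it may be let slide down the last part). Resting on the foot plate, this point is 27 mm above the bench
- sleeve_narrow_mid (a point): Narrow sleeve: a plain aluminium spacer sleeve (open tube) standing upright on the bench: outer diameter 40 mm, bore 26 mm, height 38 mm; this point is on its axis half-way up (19 mm above its lower end), z along the axis. It fits the slim barrel (20 mm), with 3 mm play all round, and slides freely over the knob and down the barrel (it may be let slide down the last part). Resting on the foot plate, this point is 27 mm above the bench
- sleeve_wide: the wide sleeve itself; origin at the centre of its lower end
- sleeve_narrow: the narrow sleeve itself; origin at the centre of its lower end
- stand_stout: Stout draw rod, bolted to the bench (it cannot move): dark square foot plate 84x84 mm, 8 mm thick, with four small bolts at its corners (tops at 13 mm above the bench), and an upright fixed steel barrel, 34 mm diameter, whose mouth is 54 mm above the bench. Out of the barrel comes a telescoping rod with a black pull knob on top. Origin: on the barrel axis at bench level, z up
- stout_seat (a point): where the wide sleeve belongs: on the stout barrel's axis, on the upper face of its foot plate (8 mm above the bench)
- slim_seat (a point): where the narrow sleeve belongs: on the slim barrel's axis, on the upper face of its foot plate (8 mm above the bench). The slim draw rod is bolted to the bench (it cannot move): dark square foot plate 84x84 mm, 8 mm thick, with four small bolts at its corners (tops at 13 mm above the bench), and an upright fixed steel barrel, 20 mm diameter, whose mouth is 54 mm above the bench. Out of the barrel comes a telescoping rod with a black pull knob on top.
- stout_knob (a point): centre of the stout rod's black pull knob, on its axis. The knob is 32 mm high: a round grip 26 mm in diameter and 26 mm high with a flange 32 mm in diameter and about 5 mm thick on top. At rest the knob's underside is 56 mm and its top 88 mm above the bench
- slim_knob (a point): centre of the slim rod's black pull knob, on its axis. The knob is 32 mm high: a round grip 16 mm in diameter and 26 mm high with a flange 19 mm in diameter and about 5 mm thick on top. At rest the knob's underside is 56 mm and its top 88 mm above the bench
- stout_rod (a joint): how far the stout rod is drawn out, in m: 0 at rest (all the way down), growing as the knob is pulled straight up, end stop at 0.052. An inner spring always pulls it back: about 5 N to start, 11 N at 0.040. The ring mark, a black band 3 mm wide round the bright 16 mm rod, is hidden in the barrel at rest and is level with the barrel's mouth at 0.040 (the centre of the knob is then 112 mm above the bench)
- slim_rod (a joint): how far the slim rod is drawn out, in m: 0 at rest (all the way down), growing as the knob is pulled straight up, end stop at 0.052. An inner spring always pulls it back: about 5 N to start, 11 N at 0.040. It is to stay down
- tape_measure: yellow tape measure, 35x87x64 mm, standing on the bench; bystander
- wax_tin: flat round wax tin, 71 mm across, 25 mm high; bystander
- masking_tape: roll of masking tape lying flat, 100 mm across, 24 mm high; bystander
- spring_clamp_0: black spring clamp lying flat, 66x104x16 mm; bystander
Things that resemble listed ones, but are neither listed nor needed, are in the scene too. Leave any turquoise look-alike of the stand_stout alone.

How it is judged:
On the way, in this order (a step that is already met when the one before it is completed fails the run):
1. both sleeves rest on the foot plates round their own barrels, let go, with the stout rod still down (horizontal distance between sleeve_wide_mid and stout_seat below 0.007 m and height (world z) of each of sleeve_wide_mid, sleeve_narrow_mid below 0.031 m and angle between each of sleeve_wide_mid, sleeve_narrow_mid's own z axis and vertical below 0.12 rad and horizontal distance between sleeve_narrow_mid and slim_seat below 0.007 m and contact force between the fingers and sleeve_wide below 0.1 N and contact force between the fingers and sleeve_narrow below 0.1 N and value of joint stout_rod below 0.012 m), for 0.2 s.
2. the stout rod is drawn to its mark and held by the fingers (value of joint stout_rod between 0.035 and 0.045 m and contact force between the fingers and stand_stout above 2 N), for 0.2 s.
At the end, for the whole second after the job is handed in: the fingers hold the stout rod still, drawn out 40 mm (within 5 mm); each sleeve is round its own barrel, flat on the foot plate (centre within 7 mm of the axis, at most 4 mm up), untouched; the slim rod is down (within 6 mm) (all of step 2 and horizontal distance between sleeve_wide_mid and stout_seat below 0.007 m and height (world z) of each of sleeve_wide_mid, sleeve_narrow_mid below 0.031 m and angle between each of sleeve_wide_mid, sleeve_narrow_mid's own z axis and vertical below 0.12 rad and horizontal distance between sleeve_narrow_mid and slim_seat below 0.007 m and contact force between the fingers and sleeve_wide below 0.1 N and contact force between the fingers and sleeve_narrow below 0.1 N and velocity of joint stout_rod between -0.01 and 0.01 m/s and value of joint slim_rod below 0.006 m); the arm keeps its last pose, push and grip.
It fails at once if the tape measure is moved more than 30 mm (distance of tape_measure from where it was at the start of the episode above 0.03 m).
It fails at once if the wax tin is moved more than 30 mm (distance of wax_tin from where it was at the start of the episode above 0.03 m).
It fails at once if the masking tape is moved more than 30 mm (distance of masking_tape from where it was at the start of the episode above 0.03 m).
It fails at once if the spring clamp is moved more than 30 mm (distance of spring_clamp_0 from where it was at the start of the episode above 0.03 m).
It also fails if it takes over 64 s, if anything falls off the work surface, if the arm or the gripper's body presses on something with over 40 N, if the wrist force passes 120 N, or if a joint passes its speed limit or range.

### The arm

A 6-joint arm with a two-finger parallel gripper is mounted at the origin on a cart in front of the work surface, level with it; the furniture and walls round the work are solid. World frame = base frame: x ahead of the robot, y to its left, z up, the work surface at z = 0. Lengths are in m, angles in rad, forces in N, time in s.
With the tool pointing down it reaches from about 0.35 to 0.975 m from the base axis. Payload 4.9 kg.
Tool frame: the origin (TCP) lies at the very end of the fingers, on their centre line; the grasp point (between the pads) lies 19 mm behind it; z points along the fingers, y is the line along which they close (so a half turn about z gives the same grasp; the last joint's range is limited). The gripper opens to 85 mm and grips with 20 to 120 N. Pads are 22 mm wide; open, the fingers measure 114 mm over their backs; the gripper's body (76 mm by 85 mm) begins 54 mm behind the grasp point. The pads swing forward as they close: fully open they stand 13 mm farther back than shut.
Start: joints at [1.19, 0.053, 1.613, -0, 1.476, -0.119], TCP at [0.162, 0.604, 0.209] pointing down, gripper open.
Joint ranges: [-3.01, 3.01], [-1.01, 2.22], [0.06, 2.58], [-1.02, 4.17], [0.09, 2.62], [-3.14, 3.14]. Speed limits (rad/s): [2.57, 2.57, 3.14, 3.14, 3.14, 3.14].

### API

Orientations are given as a unit quaternion [w, x, y, z].
In Python, from plant import manip, vision, order gives the robot as it stands.
- The arm moves only by the tool play_rows, never from a script. Its argument "steps" is a list that holds one entry, the list of rows, each a list of 6 numbers: the shift along the tool's x, y, z in mm, then the turn, a rotation vector about the tool's x, y, z in degrees. A call has 1 to 12 rows; each row is the pose to reach, as a shift and turn from the pose commanded when the call began, along the tool's axes at that moment; what a row does not reach only later rows make up. A row lasts 1/12 s, in which the tool goes at most 41.7 mm and 7.16 degrees, less where a joint would pass 70% of its speed; a pose out of reach is approached as far as the arm can. A call with a gripper value outside its range is refused whole. "claw" is the gripper's target within -1 to 1 (fully open at 1, half-way at 0, shut at -1), set as the call begins (left out, the last holds). The fingers move at their own pace and stop on an object; the grip force is fixed at half the most. Time passes only in rows, so rows that repeat a pose let the fingers close. It gives the time, the measured TCP pose, the force, the opening and the grip force at its end, in the units of the state.
- manip.state(): the state, without advancing time (a new reading comes with each control period).
- vision.grab_frame(name): name is "side" or "top"; returns (picture, depth): 400x640x3 uint8, blue, green, red; 400x640 float32, m along the optical axis (not along the pixel's ray), 0 where there is no reading.
- vision.camera_info(name): a dict with "K" (3x3 intrinsics, pixels), "eye" and "orientation" of the camera in the world. Camera axes: x right, y down, z forward; pixel columns grow to the right and rows downward; lengths in m; the calibration is good to about 2 mm. A picture is of the moment at which its call begins. camera_info takes no time and is no camera call.
- order.job_done(): hands the job in; it is judged then, once.
The state is a dict: "time": time; "joint_pos": joint angles; "joint_vel": joint speeds; "joint_efforts": joint torques, N m; "tool_pos": TCP position; "tool_rot": TCP orientation; "contact_force": force on the tool from outside, world axes, zero at the start; "ft_torque": the same for the moment, N m; "gripper_width": opening from 0.0 (shut) to 1.0 (fully open); "grasp_force": force on a finger pad.
Only numpy, scipy, OpenCV 4.12 (cv2) and the standard library are available. Lean on these libraries where they do the work, as an engineer would, in place of code of your own. Each camera call takes 0.05 s, during which the arm holds its last target. There are 200 camera calls.

## Working session

There is one attempt and no reset: what is moved stays moved. The work goes in short steps, Python scripts to look and compute and a tool call to move; the robot and the scene stay as the last step left them, time stands still between calls to the robot, and variables do not carry over. Pictures are saved under pics/ and viewed, at most 10 in all, crops included, and the job is handed in when it is done.

Besides the shell and the picture viewer there is one more tool, called after ">>>" by a JSON object that holds its "name" and its "arguments". play_rows: Moves the arm, as the interface text tells. Its arguments: {"type":"object","properties":{"steps":{"type":"array"},"claw":{"type":"number"}},"required":["steps"]}

```bash
ls; mkdir -p pics
cat > h.py <<'E'
import numpy as np, cv2
from scipy.spatial.transform import Rotation as R
from plant import manip, vision, order
def cam(n):
    c=vision.camera_info(n); q=np.array(c["orientation"],float)
    M=q if q.shape==(3,3) else R.from_quat(q[[1,2,3,0]]).as_matrix()
    return np.array(c["K"]),np.array(c["eye"]),M
def cloud(n,d):
    K,e,M=cam(n); v,u=np.mgrid[:400,:640]
    p=np.stack([(u-K[0,2])/K[0,0]*d,(v-K[1,2])/K[1,1]*d,d],-1)
    return p@M.T+e
def proj(n,P):
    K,e,M=cam(n); p=(np.array(P)-e)@M; p=p@K.T; return p[...,:2]/p[...,2:]
E
python3 - <<'E'
from h import *
for n in("side","top"):
    im,d=vision.grab_frame(n); np.savez(n,im=im,d=d); cv2.imwrite(f"pics/{n}0.png",im); print(vision.camera_info(n))
print(manip.state())
E
```

```text
pics
{'K': array([[424.28780274,   0.        , 316.88781667],
       [  0.        , 424.28780274, 194.7086768 ],
       [  0.        ,   0.        ,   1.        ]]), 'eye': array([ 0.23948789, -0.88631471,  0.56986867]), 'orientation': array([-0.51023111,  0.84785983, -0.1178166 ,  0.08316956])}
{'K': array([[422.30253222,   0.        , 320.91997164],
       [  0.        , 422.30253222, 198.01103251],
       [  0.        ,   0.        ,   1.        ]]), 'eye': array([ 0.31470974, -0.00929184,  1.3899392 ]), 'orientation': array([-0.06663378,  0.70680085, -0.70239934,  0.05126078])}
{'time': 0.1, 'joint_pos': array([ 1.19000272e+00,  5.32649488e-02,  1.61415781e+00, -3.81856110e-07,
        1.47601175e+00, -1.18991526e-01]), 'joint_vel': array([ 0.00082689, -0.00196192, -0.00356257, -0.00014022, -0.00037836,
       -0.00082221]), 'joint_efforts': array([-3.34794195e-04, -3.94906712e+01, -3.71361709e+01, -8.81671644e-05,
        3.94283808e-03, -8.54761595e-06]), 'tool_pos': array([0.16153092, 0.60313711, 0.20830139]), 'tool_rot': array([-2.27561014e-04,  1.30527454e-01,  9.91444268e-01, -8.92369248e-04]), 'contact_force': array([-0.45200611, -0.46232331, -0.3394177 ]), 'ft_torque': array([-0.04496029, -0.06221746, -0.00482276]), 'grasp_force': 0.0, 'gripper_width': 0.9975603968755737}
```

View pics/side0.png

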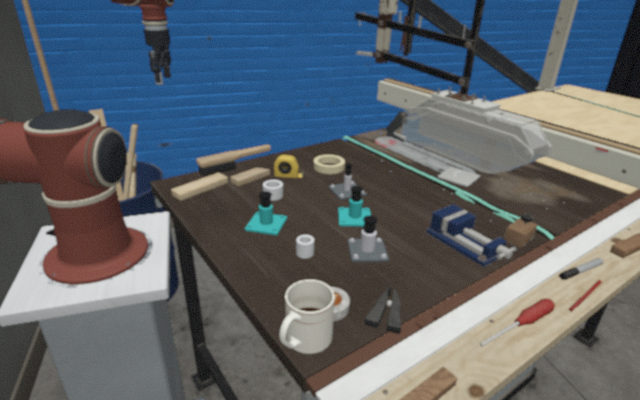

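View pics/top0.png

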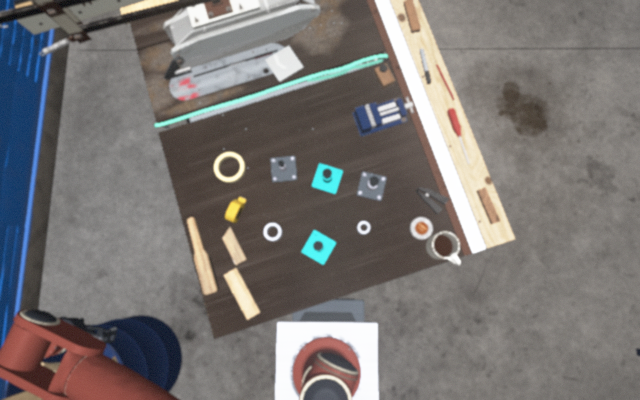

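The side view shows grey stands at (369,240) and (348,185), and turquoise look-alikes at (266,215) and (355,208). In the top view the grey ones are at (372,185) and (283,168), and the turquoise ones at (318,247) and (327,178). The sleeves are at (272,231), which looks wide, and (364,228), which looks narrow. I'll measure these and enlarge a crop to confirm.

```bash
cat > meas.py <<'E'
from h import *
def circ(P,lo,hi,c,r):
    m=(P[...,2]>lo)&(P[...,2]<hi)&(np.hypot(P[...,0]-c[0],P[...,1]-c[1])<r)
    q=P[m]
    if len(q)<4: return len(q)
    (x,y),rad=cv2.minEnclosingCircle(q[:,:2].astype(np.float32))
    return len(q),q.mean(0).round(4),(round(x,4),round(y,4)),round(2000*rad,1)
E
python3 - <<'E'
from meas import *
f={n:np.load(n+".npz") for n in("side","top")}
P={n:cloud(n,f[n]["d"]) for n in f}
for nm,(u,v) in dict(gA=(372,185),gB=(283,168),tA=(318,247),tB=(327,178),sw=(272,231),sn=(364,228),tape=(235,209),roll=(229,167),tin=(421,228),clamp=(430,198),vise=(380,115),mug=(444,245)).items():
    reg=P["top"][v-12:v+13,u-12:u+13].reshape(-1,3)
    reg=reg[reg[:,2]>0.012]; c=np.median(reg,0) if len(reg) else P["top"][v,u]
    print(nm,c.round(3))
    if nm[0] in"gts" and nm not in("tape","tin"):
      for n in P:
        for lo,hi in((.03,.045),(.034,.052),(.060,.080),(.082,.095)): print("  ",n,lo,circ(P[n],lo,hi,c,.045))
a=cv2.resize(f["top"]["im"][145:265,215:455],None,fx=3,fy=3,interpolation=cv2.INTER_CUBIC)[:, :720]
cv2.imwrite("pics/topc.png",a)
b=cv2.resize(f["side"]["im"][140:270,240:410],None,fx=4,fy=4,interpolation=cv2.INTER_CUBIC)
cv2.imwrite("pics/sidec.png",b)
E
```

```text
gA [ 0.583 -0.141  0.082]
   side 0.03 (79, array([ 0.5864, -0.158 ,  0.0374]), (0.5901, -0.1506), 31.9)
   side 0.034 (100, array([ 0.5865, -0.1576,  0.0434]), (0.5904, -0.1493), 32.6)
   side 0.06 (90, array([ 0.5872, -0.1549,  0.0695]), (0.5905, -0.1482), 27.7)
   side 0.082 (105, array([ 0.5905, -0.149 ,  0.087 ]), (0.5893, -0.1473), 36.2)
   top 0.03 (15, array([ 0.5781, -0.139 ,  0.0371]), (0.5883, -0.1434), 33.8)
   top 0.034 (25, array([ 0.5787, -0.1397,  0.0454]), (0.5862, -0.1431), 32.4)
   top 0.06 (5, array([ 0.5795, -0.1384,  0.0644]), (0.5806, -0.1421), 20.7)
   top 0.082 (78, array([ 0.5883, -0.1441,  0.0875]), (0.5879, -0.1433), 32.3)
gB [0.64  0.148 0.046]
   side 0.03 (33, array([0.6471, 0.1424, 0.0371]), (0.6486, 0.1461), 18.4)
   side 0.034 (39, array([0.6466, 0.1427, 0.043 ]), (0.6482, 0.1456), 19.0)
   side 0.06 (39, array([0.6474, 0.144 , 0.07  ]), (0.6488, 0.1454), 17.0)
   side 0.082 (24, array([0.6485, 0.1459, 0.0864]), (0.6493, 0.1481), 20.3)
   top 0.03 (7, array([0.638 , 0.1506, 0.037 ]), (0.6393, 0.1503), 12.4)
   top 0.034 (7, array([0.6394, 0.1485, 0.0
[... 1562 characters left out ...]
0.0368]), (0.4318, 0.179), 55.7)
   top 0.034 (95, array([0.4313, 0.1783, 0.0379]), (0.4318, 0.179), 55.7)
   top 0.06 0
   top 0.082 0
sn [ 0.446 -0.114  0.036]
   side 0.03 (143, array([ 0.4496, -0.1198,  0.0355]), (0.4505, -0.1179), 43.0)
   side 0.034 (102, array([ 0.4497, -0.1186,  0.0368]), (0.4508, -0.1174), 42.2)
   side 0.06 0
   side 0.082 0
   top 0.03 (74, array([ 0.4471, -0.1149,  0.0368]), (0.4471, -0.1149), 40.2)
   top 0.034 (63, array([ 0.4478, -0.115 ,  0.0376]), (0.4475, -0.1143), 39.6)
   top 0.06 0
   top 0.082 0
tape [0.496 0.3   0.057]
roll [0.652 0.325 0.023]
tin [ 0.445 -0.302  0.024]
clamp [ 0.548 -0.34   0.015]
vise [ 0.823 -0.171  0.042]
mug [ 0.391 -0.37   0.035]
```

View pics/sidec.png

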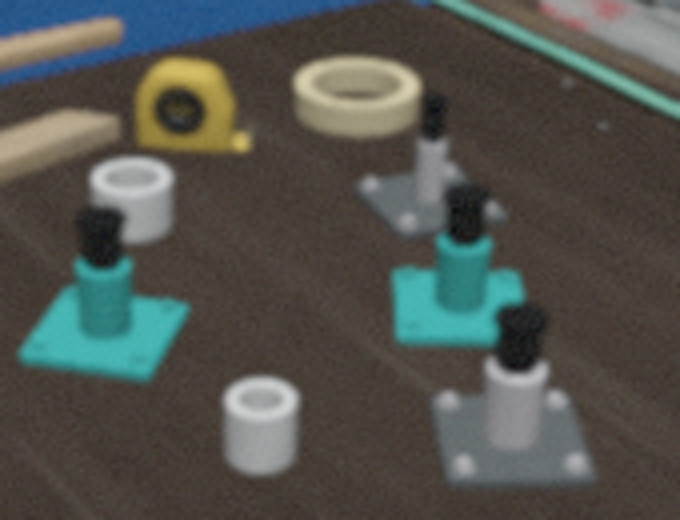

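The crop settles it. The stout stand is grey, at top (372,185): knob 32 mm, barrel about 33 mm, at about (0.589,-0.1455). The slim stand is grey, at top (283,168): knob about 19 mm, at about (0.6475,0.149). The turquoise stands at (318,247) and (327,178) are look-alikes, so I leave them alone. The wide sleeve is at (0.4325,0.177) and the narrow one at (0.449,-0.116). The two cameras differ by about 3 mm. Now moving over the wide sleeve.

>>> {"name": "play_rows", "arguments": {"steps": [[[-15,-14,4,0,0,0],[-45,-41,11,0,0,0],[-75,-69,18,0,0,0],[-105,-96,25,0,0,0],[-135,-124,32,0,0,0],[-165,-151,39,0,0,0],[-195,-179,46,0,0,0],[-225,-206,53,0,0,0],[-255,-234,60,0,0,0],[-285,-261,67,0,0,0],[-315,-289,74,0,0,0],[-340,-312,80,0,0,0]]], "claw": 1}}

```text
time: 1.1
tool_pos: [0.4099, 0.2119, 0.1287]
tool_rot: [-0.0, 0.131, 0.991, -0.0]
contact_force: [-0.1, 0.3, -0.6]
gripper_width: 1.0
grasp_force: 0.0
```

>>> {"name": "play_rows", "arguments": {"steps": [[[-20,-19,5,0,0,0],[-32,-29,8,0,0,0],[-32,-29,8,0,0,0],[-32,-29,8,0,0,0],[-32,-29,8,0,0,0]]]}}

```text
time: 1.52
tool_pos: [0.4324, 0.1785, 0.1213]
tool_rot: [-0.0, 0.13, 0.991, 0.0]
contact_force: [-0.0, 0.6, -0.2]
gripper_width: 1.006
grasp_force: 0.0
```

>>> {"name": "play_rows", "arguments": {"steps": [[[0,-1,15,0,0,0],[0,-1,40,0,0,0],[0,-1,65,0,0,0],[0,-1,85,0,0,0],[0,-1,98,0,0,0],[0,-1,105,0,0,0],[0,-1,105,0,0,0],[0,-1,105,0,0,0]]]}}

```text
time: 2.18
tool_pos: [0.4325, 0.1778, 0.0169]
tool_rot: [0.0, 0.13, 0.992, 0.0]
contact_force: [-1.0, -0.2, 0.1]
gripper_width: 1.0
grasp_force: 0.0
```

>>> {"name": "play_rows", "arguments": {"steps": [[[0,0,0,0,0,0],[0,0,0,0,0,0],[0,0,0,0,0,0],[0,0,0,0,0,0],[0,0,0,0,0,0],[0,0,0,0,0,0],[0,0,0,0,0,0],[0,0,0,0,0,0],[0,0,0,0,0,0],[0,0,0,0,0,0]]], "claw": -1}}

```text
time: 3.02
tool_pos: [0.4326, 0.177, 0.0164]
tool_rot: [-0.0, 0.131, 0.991, -0.0]
contact_force: [-0.5, -0.1, -0.4]
gripper_width: -0.002
grasp_force: 0.0
```

>>> {"name": "play_rows", "arguments": {"steps": [[[0,0,-10,0,0,0],[0,0,-40,0,0,0],[0,0,-75,0,0,0],[0,0,-105,0,0,0],[0,0,-125,0,0,0],[0,0,-130,0,0,0],[0,0,-130,0,0,0],[0,0,-130,0,0,0]]]}}

```text
time: 3.68
tool_pos: [0.4321, 0.1769, 0.1456]
tool_rot: [-0.0, 0.131, 0.991, -0.0]
contact_force: [-0.4, 0.5, 0.0]
gripper_width: 0.001
grasp_force: 0.0
```

Run:
```python
from meas import *
a=[]
for n in("side","top"):
    im,d=vision.grab_frame(n); np.savez(n+"1",im=im,d=d); P=cloud(n,d)
    print(n,circ(P,.034,.045,(.432,.178),.05),circ(P,.034,.045,(.449,-.116),.045))
    u,v=proj(n,[.432,.177,.05]).astype(int); print(u,v)
    a.append(cv2.resize(im[v-65:v+45,max(u-55,0):u+55],(390,390),interpolation=cv2.INTER_CUBIC))
cv2.imwrite("pics/c1.png",np.hstack(a))
```

```text
side (90, array([0.4337, 0.1744, 0.037 ]), (0.4344, 0.1757), 58.2) (105, array([ 0.4493, -0.1183,  0.0367]), (0.4497, -0.118), 40.9)
270 179
top (7, array([0.4216, 0.1806, 0.0363]), (0.4319, 0.1783), 54.9) (56, array([ 0.4475, -0.1122,  0.0371]), (0.4474, -0.1145), 40.0)
271 231
```

View pics/c1.png

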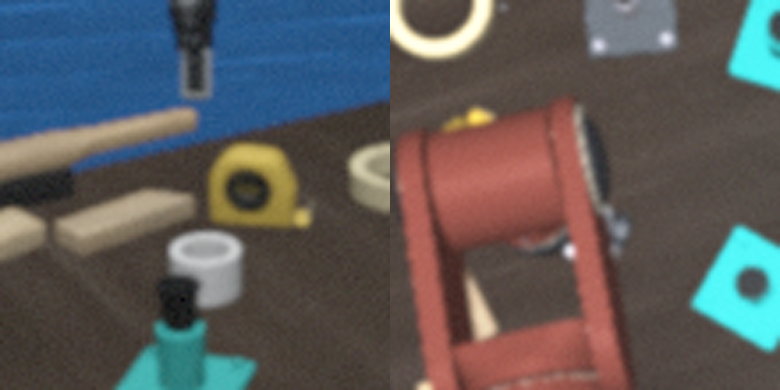

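The crop shows the sleeve unmoved and the shut fingers above it, side tip at about (269,141). I'll check the tip height in depth.

Run:
```python
from meas import *
d=np.load("side1.npz")["d"]; P=cloud("side",d); print(manip.state()["tool_pos"],manip.state()["gripper_width"],proj("side",manip.state()["tool_pos"]))
for v in range(112,146,2): print(v,[tuple(P[v,u].round(3)) for u in (265,269,273)])
```

```text
[0.4311602  0.17671573 0.14412155] -0.0024086470986755186 [269.63671433 148.34677247]
112 [(np.float64(0.414), np.float64(0.128), np.float64(0.26)), (np.float64(0.423), np.float64(0.124), np.float64(0.261)), (np.float64(0.442), np.float64(0.169), np.float64(0.246))]
114 [(np.float64(0.412), np.float64(0.121), np.float64(0.257)), (np.float64(0.422), np.float64(0.121), np.float64(0.257)), (np.float64(0.443), np.float64(0.179), np.float64(0.238))]
116 [(np.float64(0.412), np.float64(0.121), np.float64(0.252)), (np.float64(0.422), np.float64(0.118), np.float64(0.253)), (np.float64(0.439), np.float64(0.157), np.float64(0.24))]
118 [(np.float64(0.412), np.float64(0.123), np.float64(0.247)), (np.float64(0.422), np.float64(0.122), np.float64(0.246)), (np.float64(0.44), np.float64(0.16), np.float64(0.233))]
120 [(np.float64(0.414), np.float64(0.132), np.float64(0.239)), (np.float64(0.423), np.float64(0.129), np.float64(0.239)), (np.float64(0.44), np.float64(0.161), np.float64(0.228))]
122 [(np.float64(0.415), np.float64(0.138), np.float64(0.232)), (np.float64(0.424), np.float64(0.133), np.flo
[... 1369 characters left out ...]
at64(1.531), np.float64(-0.329)), (np.float64(0.428), np.float64(0.165), np.float64(0.178)), (np.float64(0.439), np.float64(0.167), np.float64(0.177))]
140 [(np.float64(0.65), np.float64(1.537), np.float64(-0.344)), (np.float64(0.429), np.float64(0.169), np.float64(0.171)), (np.float64(0.438), np.float64(0.163), np.float64(0.172))]
142 [(np.float64(0.649), np.float64(1.538), np.float64(-0.357)), (np.float64(0.674), np.float64(1.539), np.float64(-0.36)), (np.float64(0.699), np.float64(1.54), np.float64(-0.362))]
144 [(np.float64(0.65), np.float64(1.543), np.float64(-0.372)), (np.float64(0.672), np.float64(1.527), np.float64(-0.368)), (np.float64(0.697), np.float64(1.532), np.float64(-0.372))]
```

The true fingertip sits about 22 mm above the reported TCP (z about 0.167, against 0.144 reported), which is why the fingers closed above the sleeve. I'll open them and measure the finger and body profile before going lower.

>>> {"name": "play_rows", "arguments": {"steps": [[[0,0,0,0,0,0],[0,0,0,0,0,0],[0,0,0,0,0,0],[0,0,0,0,0,0],[0,0,0,0,0,0],[0,0,0,0,0,0],[0,0,0,0,0,0],[0,0,0,0,0,0]]], "claw": 0.7}}

```text
time: 4.45
tool_pos: [0.4326, 0.1771, 0.1464]
tool_rot: [0.0, 0.131, 0.991, 0.0]
contact_force: [0.2, -0.7, -0.2]
gripper_width: 0.849
grasp_force: 0.0
```

Run:
```python
from meas import *
s=manip.state(); t=s["tool_pos"]; print(t,s["gripper_width"])
for lab,d in(("shut",np.load("side1.npz")["d"]),("open",vision.grab_frame("side")[1])):
    P=cloud("side",d); m=(np.hypot(P[...,0]-t[0],P[...,1]-t[1])<.09)&(P[...,2]>.1)&(P[...,2]<.26)
    q=P[m]-t; print(lab,"min z",np.sort(q[:,2])[[0,3,8]].round(4))
    for z in np.arange(.012,.115,.006):
        k=q[abs(q[:,2]-z)<.003]
        if len(k): print(round(z,3),len(k),"x",k[:,0].min().round(3),k[:,0].max().round(3),"ymin",k[:,1].min().round(3), k[:,1].max().round(3))
```

```text
[0.43259812 0.17705544 0.14644911] 0.8486465598501473
shut min z [0.0196 0.0205 0.0229]
0.018 5 x -0.008 0.004 ymin -0.007 -0.001
0.024 11 x -0.011 0.007 ymin -0.014 -0.002
0.03 17 x -0.011 0.008 ymin -0.014 -0.0
0.036 16 x -0.011 0.008 ymin -0.016 -0.0
0.042 19 x -0.011 0.008 ymin -0.016 -0.001
0.048 17 x -0.01 0.008 ymin -0.018 -0.002
0.054 19 x -0.012 0.008 ymin -0.016 -0.001
0.06 7 x -0.009 0.005 ymin -0.017 -0.01
0.066 13 x -0.016 0.014 ymin -0.034 0.006
0.072 22 x -0.02 0.02 ymin -0.036 0.025
0.078 19 x -0.02 0.006 ymin -0.043 -0.02
0.084 19 x -0.023 0.012 ymin -0.048 -0.008
0.09 31 x -0.024 0.012 ymin -0.05 0.008
0.096 20 x -0.024 0.012 ymin -0.055 -0.017
0.102 25 x -0.025 0.012 ymin -0.061 -0.008
0.108 44 x -0.027 0.012 ymin -0.063 -0.01
0.114 24 x -0.025 0.012 ymin -0.062 -0.01
open min z [0.0299 0.0306 0.0322]
0.03 10 x -0.02 0.019 ymin -0.046 0.037
0.036 18 x -0.02 0.019 ymin -0.044 0.037
0.042 26 x -0.02 0.019 ymin -0.049 0.038
0.048 20 x -0.02 0.019 ymin -0.05 0.034
0.054 23 x -0.019 0.019 ymin -0.05 0.039
0.06 31 x -0.022 0.019 ymin -0.05 0.04
0.066 20 x -0.022 0.019 ymin -0.05 0.039
0.072 5 x -0.017 -0.008 ymin -0.054 -0.047
0.078 25 x -0.029 0.003 ymin -0.068 -0.033
0.084 28 x -0.029 0.003 ymin -0.069 -0.035
0.09 19 x -0.027 0.023 ymin -0.068 0.025
0.096 25 x -0.027 0.022 ymin -0.069 0.018
0.102 27 x -0.027 0.022 ymin -0.07 0.016
0.108 38 x -0.029 0.011 ymin -0.07 -0.023
0.114 18 x -0.029 0.015 ymin -0.067 -0.019
```

The tips are at reported +0.020 shut and +0.030 at 72 mm opening, so I treat the reported z as 20 mm low. Descending to reported z of about -0.007.

>>> {"name": "play_rows", "arguments": {"steps": [[[0,0,15,0,0,0],[0,0,45,0,0,0],[0,0,75,0,0,0],[0,0,105,0,0,0],[0,0,128,0,0,0],[0,0,144,0,0,0],[0,0,153,0,0,0],[0,0,153,0,0,0],[0,0,153,0,0,0]]]}}

```text
time: 5.25
tool_pos: [0.4328, 0.1771, -0.0063]
tool_rot: [0.0, 0.131, 0.991, -0.0]
contact_force: [0.9, -0.7, 0.9]
gripper_width: 0.851
grasp_force: 0.0
```

>>> {"name": "play_rows", "arguments": {"steps": [[[0,0,0,0,0,0],[0,0,0,0,0,0],[0,0,0,0,0,0],[0,0,0,0,0,0],[0,0,0,0,0,0],[0,0,0,0,0,0],[0,0,0,0,0,0],[0,0,0,0,0,0]]], "claw": -1}}

```text
time: 5.92
tool_pos: [0.4346, 0.1775, -0.0045]
tool_rot: [0.002, 0.131, 0.991, 0.001]
contact_force: [-0.9, -0.1, 7.0]
gripper_width: 0.622
grasp_force: 64.4
```

>>> {"name": "play_rows", "arguments": {"steps": [[[0,0,-10,0,0,0],[0,0,-35,0,0,0],[0,0,-65,0,0,0],[0,0,-95,0,0,0],[0,0,-118,0,0,0],[0,0,-130,0,0,0],[0,0,-130,0,0,0],[0,0,-130,0,0,0]]]}}

```text
time: 6.58
tool_pos: [0.4324, 0.177, 0.1233]
tool_rot: [0.0, 0.131, 0.991, 0.0]
contact_force: [-0.1, -0.2, -1.7]
gripper_width: 0.619
grasp_force: 63.6
```

Run:
```python
from meas import *
s=manip.state(); t=s["tool_pos"]; print(t,s["gripper_width"],s["contact_force"])
im,d=vision.grab_frame("side"); P=cloud("side",d); m=(np.hypot(P[...,0]-t[0],P[...,1]-t[1])<.05)&(P[...,2]>.06)&(P[...,2]<.2)
q=P[m]; 
for z in np.arange(.11,.19,.006):
    k=q[abs(q[:,2]-z)<.003]
    if len(k)>2:print(z.round(3),len(k),(k.min(0)-t).round(4),(k.max(0)-t).round(4))
u,v=proj("side",t).astype(int); cv2.imwrite("pics/h1.png",cv2.resize(im[v-60:v+40,u-50:u+50],(400,400),interpolation=cv2.INTER_CUBIC))
```

```text
[0.43239259 0.17700237 0.12327511] 0.6190574089476789 [-0.09247664 -0.17714578 -1.71534435]
0.128 22 [-0.0261 -0.0284  0.0043] [ 0.0241 -0.0045  0.0077]
0.134 42 [-0.0265 -0.0299  0.0078] [ 0.0243 -0.007   0.0136]
0.14 40 [-0.0259 -0.0283  0.0139] [ 0.0243 -0.0038  0.0197]
0.146 42 [-0.0264 -0.0316  0.02  ] [0.0252 0.0059 0.0257]
0.152 40 [-0.0262 -0.0346  0.0257] [0.0246 0.013  0.0317]
0.158 51 [-0.0262 -0.0406  0.0318] [0.0254 0.0159 0.0377]
0.164 77 [-0.0269 -0.0406  0.0379] [0.026  0.0249 0.0437]
0.17 22 [-0.0184 -0.042   0.0445] [0.0167 0.0257 0.0497]
0.176 22 [-0.0176 -0.0399  0.0501] [0.0167 0.0321 0.0547]
0.182 28 [-0.0185 -0.0413  0.0561] [0.0161 0.0308 0.0615]
0.188 16 [-0.0176 -0.0445  0.0618] [0.0209 0.03   0.0667]
```

View pics/h1.png

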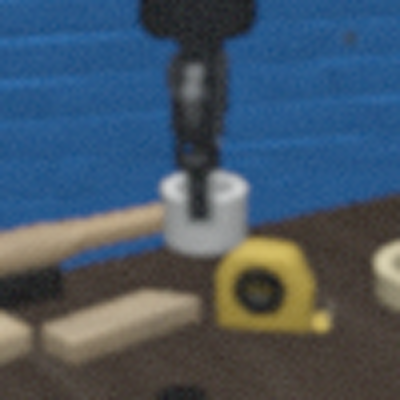

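The wide sleeve is held level and centred, its bottom at about reported +5 mm. Moving it over the stout stand.

>>> {"name": "play_rows", "arguments": {"steps": [[[-9,-11,0,0,0,0],[-29,-33,0,0,0,0],[-52,-60,0,0,0,0],[-76,-88,0,0,0,0],[-100,-116,0,0,0,0],[-124,-143,0,0,0,0],[-148,-171,0,0,0,0],[-172,-199,0,0,0,0],[-196,-226,0,0,0,0],[-216,-249,0,0,0,0],[-229,-264,0,0,0,0],[-235,-271,0,0,0,0]]]}}

```text
time: 7.63
tool_pos: [0.5886, -0.1476, 0.1202]
tool_rot: [-0.002, 0.132, 0.991, 0.0]
contact_force: [0.2, 1.2, -1.8]
gripper_width: 0.621
grasp_force: 63.5
```

>>> {"name": "play_rows", "arguments": {"steps": [[[0,0,0,0,0,0],[0,0,0,0,0,0],[0,0,0,0,0,0]]]}}

```text
time: 7.88
tool_pos: [0.5884, -0.144, 0.1222]
tool_rot: [-0.001, 0.13, 0.992, 0.0]
contact_force: [-1.1, 0.4, -0.8]
gripper_width: 0.621
grasp_force: 63.5
```

Run:
```python
from meas import *
s=manip.state(); t=s["tool_pos"]; print(t,s["gripper_width"])
im,d=vision.grab_frame("side"); P=cloud("side",d)
def xr(lo,hi,r=.05):
    m=(np.hypot(P[...,0]-t[0],P[...,1]-t[1])<r)&(P[...,2]>lo)&(P[...,2]<hi); q=P[m]; return len(q),q.min(0).round(4),q.max(0).round(4),((q.min(0)+q.max(0))/2).round(4)
for a in((t[2]+.008,t[2]+.034),(.06,.08),(.03,.05)): print(xr(*a))
# image-column centres of sleeve/barrel
K,e,M=cam("side")
def cols(lo,hi):
    m=(np.hypot(P[...,0]-t[0],P[...,1]-t[1])<.045)&(P[...,2]>lo)&(P[...,2]<hi)
    c=[]
    for v in range(400):
        u=np.flatnonzero(m[v])
        if len(u)>3: c.append((v,(u[0]+u[-1])/2,u[-1]-u[0]+1))
    c=np.array(c); print(np.median(c,0), len(c))
cols(t[2]+.008,t[2]+.03); cols(.03,.05); cols(.06,.08)
for z in(t[2]+.02,.04,.07): print(proj("side",[t[0],t[1],z]))
u,v=proj("side",t).astype(int); cv2.imwrite("pics/h2.png",cv2.resize(im[v-50:v+60,u-55:u+55],(500,500),interpolation=cv2.INTER_CUBIC))
```

```text
[ 0.5884071  -0.14404898  0.1222163 ] 0.6212526481137256
(273, array([ 0.5606, -0.1816,  0.1304]), array([ 0.613 , -0.1216,  0.1562]), array([ 0.5868, -0.1516,  0.1433]))
(92, array([ 0.5779, -0.161 ,  0.0601]), array([ 0.6037, -0.1405,  0.0798]), array([ 0.5908, -0.1508,  0.0699]))
(110, array([ 0.5745, -0.1651,  0.0302]), array([ 0.6049, -0.1427,  0.0498]), array([ 0.5897, -0.1539,  0.04  ]))
[200.5  370.25  25.  ] 14
[239.5  367.75  14.  ] 8
[227.5 368.5  12. ] 8
[369.68407989 196.14703382]
[366.14759933 235.82153946]
[367.14886992 224.58864417]
```

View pics/h2.png

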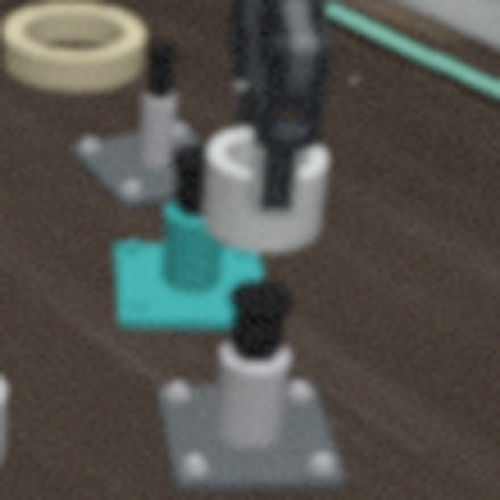

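The sleeve hangs above the stout barrel about 1 px (2 mm) to its left in the side view. I'll correct that and go down in stages.

>>> {"name": "play_rows", "arguments": {"steps": [[[-2,-2,5,0,0,0],[-2,-2,15,0,0,0],[-2,-2,25,0,0,0],[-2,-2,35,0,0,0],[-2,-2,42,0,0,0],[-2,-2,48,0,0,0],[-2,-2,50,0,0,0],[-2,-2,50,0,0,0]]]}}

```text
time: 8.6
tool_pos: [0.5903, -0.1478, 0.0723]
tool_rot: [-0.001, 0.131, 0.991, 0.0]
contact_force: [-0.6, -0.9, -0.8]
gripper_width: 0.622
grasp_force: 63.5
```

>>> {"name": "play_rows", "arguments": {"steps": [[[0,1,5,0,0,0],[0,1,13,0,0,0],[0,1,22,0,0,0],[0,1,31,0,0,0],[0,1,40,0,0,0],[0,1,48,0,0,0],[0,1,55,0,0,0],[0,1,60,0,0,0],[0,1,62,0,0,0],[0,1,62,0,0,0]]]}}

```text
time: 9.43
tool_pos: [0.5907, -0.1468, 0.0106]
tool_rot: [-0.001, 0.131, 0.991, 0.0]
contact_force: [0.3, -0.2, -0.6]
gripper_width: 0.621
grasp_force: 63.5
```

Run:
```python
from h import *
s=manip.state(); print(s["tool_pos"],s["contact_force"],s["ft_torque"],s["grasp_force"])
```

```text
[ 0.59069623 -0.14684251  0.0106396 ] [ 0.25492722 -0.22817716 -0.56465891] [ 0.05820566  0.00590084 -0.01663213] 63.52774335042341
```

>>> {"name": "play_rows", "arguments": {"steps": [[[0,0,3,0,0,0],[0,0,5,0,0,0],[0,0,5,0,0,0]]]}}

```text
time: 9.68
tool_pos: [0.5911, -0.147, 0.0063]
tool_rot: [-0.0, 0.131, 0.991, -0.0]
contact_force: [0.0, -0.6, -1.4]
gripper_width: 0.626
grasp_force: 63.5
```

>>> {"name": "play_rows", "arguments": {"steps": [[[0,0,0,0,0,0],[0,0,0,0,0,0],[0,0,0,0,0,0],[0,0,0,0,0,0],[0,0,0,0,0,0],[0,0,-3,0,0,0],[0,0,-15,0,0,0],[0,0,-35,0,0,0],[0,0,-65,0,0,0],[0,0,-95,0,0,0],[0,0,-110,0,0,0],[0,0,-115,0,0,0]]], "claw": 0.7}}

```text
time: 10.68
tool_pos: [0.5938, -0.148, 0.1272]
tool_rot: [0.004, 0.13, 0.991, -0.001]
contact_force: [0.8, 0.8, 0.8]
gripper_width: 0.857
grasp_force: 0.0
```

Run:
```python
from meas import *
s=manip.state(); print(s["tool_pos"],s["gripper_width"])
im,d=vision.grab_frame("side"); P=cloud("side",d); c=(.590,-.146)
for lo,hi in((.014,.03),(.03,.038),(.040,.050),(.052,.056),(.06,.08),(.082,.1)): print(lo,circ(P,lo,hi,c,.045))
u,v=proj("side",[*c,.05]).astype(int); cv2.imwrite("pics/s1.png",cv2.resize(im[v-40:v+40,u-40:u+40],(400,400),interpolation=cv2.INTER_CUBIC))
```

```text
[ 0.59376427 -0.14798172  0.12722052] 0.8568407152918643
0.014 (137, array([ 0.5822, -0.167 ,  0.0218]), (0.5891, -0.1542), 53.4)
0.03 (81, array([ 0.5838, -0.1653,  0.0338]), (0.5902, -0.1523), 55.0)
0.04 (197, array([ 0.5872, -0.158 ,  0.0445]), (0.5905, -0.1495), 57.9)
0.052 (44, array([ 0.5876, -0.1539,  0.0535]), (0.591, -0.148), 33.5)
0.06 (91, array([ 0.5872, -0.155 ,  0.0693]), (0.5907, -0.1486), 27.2)
0.082 (105, array([ 0.5905, -0.149 ,  0.087 ]), (0.5907, -0.1476), 33.0)
```

View pics/s1.png

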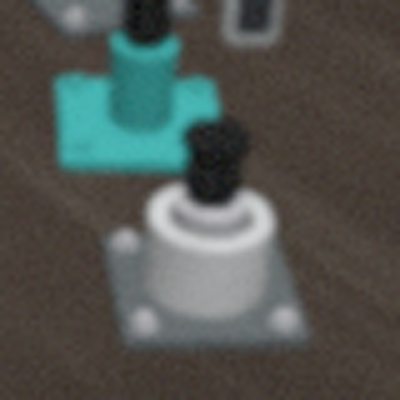

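The stout stand wears its sleeve flat on the plate, with the rim at (210,218) in the crop, about 46 mm high. Next is the narrow sleeve.

>>> {"name": "play_rows", "arguments": {"steps": [[[8,0,0,0,0,0],[28,-1,0,0,0,0],[55,-2,0,0,0,0],[85,-4,0,0,0,0],[115,-5,0,0,0,0],[136,-6,0,0,0,0],[144,-6,0,0,0,0],[144,-6,0,0,0,0],[144,-6,0,0,0,0],[144,-6,0,0,0,0]]]}}

```text
time: 11.57
tool_pos: [0.451, -0.1157, 0.1212]
tool_rot: [0.0, 0.131, 0.991, 0.0]
contact_force: [-0.8, -0.4, -0.3]
gripper_width: 0.853
grasp_force: 0.0
```

>>> {"name": "play_rows", "arguments": {"steps": [[[1,0,15,0,0,0],[1,0,42,0,0,0],[1,0,70,0,0,0],[1,0,96,0,0,0],[1,0,114,0,0,0],[1,0,123,0,0,0],[1,0,125,0,0,0],[1,0,125,0,0,0]]]}}

```text
time: 12.23
tool_pos: [0.4499, -0.1154, -0.0038]
tool_rot: [-0.0, 0.131, 0.991, 0.0]
contact_force: [-0.6, 0.6, 0.0]
gripper_width: 0.853
grasp_force: 0.0
```

>>> {"name": "play_rows", "arguments": {"steps": [[[0,0,0,0,0,0],[0,0,0,0,0,0],[0,0,0,0,0,0],[0,0,0,0,0,0],[0,0,0,0,0,0],[0,0,0,0,0,0],[0,0,0,0,0,0],[0,0,0,0,0,0],[0,0,0,0,0,0]]], "claw": -1}}

```text
time: 12.98
tool_pos: [0.4512, -0.116, -0.0015]
tool_rot: [0.002, 0.131, 0.991, -0.0]
contact_force: [-0.9, 0.5, 6.3]
gripper_width: 0.445
grasp_force: 59.9
```

>>> {"name": "play_rows", "arguments": {"steps": [[[0,0,-10,0,0,0],[0,0,-35,0,0,0],[0,0,-65,0,0,0],[0,0,-95,0,0,0],[0,0,-118,0,0,0],[0,0,-128,0,0,0],[0,0,-128,0,0,0],[0,0,-128,0,0,0]]]}}

```text
time: 13.65
tool_pos: [0.4493, -0.1152, 0.1242]
tool_rot: [0.0, 0.131, 0.991, -0.0]
contact_force: [0.4, -0.2, -0.5]
gripper_width: 0.448
grasp_force: 60.3
```

>>> {"name": "play_rows", "arguments": {"steps": [[[-4,10,0,0,0,0],[-13,33,0,0,0,0],[-25,62,0,0,0,0],[-38,94,0,0,0,0],[-51,126,0,0,0,0],[-64,158,0,0,0,0],[-77,190,0,0,0,0],[-90,222,0,0,0,0],[-102,254,0,0,0,0],[-113,282,0,0,0,0],[-120,299,0,0,0,0],[-123,306,0,0,0,0]]]}}

```text
time: 14.65
tool_pos: [0.647, 0.1514, 0.121]
tool_rot: [-0.002, 0.129, 0.992, -0.0]
contact_force: [-1.2, -1.1, -0.6]
gripper_width: 0.447
grasp_force: 60.3
```

>>> {"name": "play_rows", "arguments": {"steps": [[[0,0,0,0,0,0],[0,0,0,0,0,0],[0,0,0,0,0,0]]]}}

```text
time: 14.9
tool_pos: [0.6464, 0.1477, 0.1233]
tool_rot: [-0.001, 0.131, 0.991, -0.0]
contact_force: [-0.5, -0.4, -0.6]
gripper_width: 0.447
grasp_force: 60.3
```

Run:
```python
from meas import *
s=manip.state(); t=s["tool_pos"]; print(t,s["gripper_width"])
im,d=vision.grab_frame("side"); P=cloud("side",d); print(cam("side")[2][:,0].round(2))
def cols(lo,hi,r=.035):
    m=(np.hypot(P[...,0]-t[0],P[...,1]-t[1])<r)&(P[...,2]>lo)&(P[...,2]<hi)
    c=[];w=[]
    for v in range(400):
        u=np.flatnonzero(m[v])
        if len(u)>3: c.append(((u[0]+u[-1])/2,u[-1]-u[0]+1)); w.append(P[v][m[v]])
    q=np.vstack(w); z=(lo+hi)/2
    print(np.median(c,0),"tool col",proj("side",[t[0],t[1],z])[0].round(1),"xrange",np.percentile(q[:,0],[0,50,100]).round(4),"ymin pct",np.percentile(q[:,1],[2,10]).round(4),"zmin",q[:,2].min().round(4))
cols(t[2]+.002,t[2]+.02); cols(.02,.05); cols(.06,.08);cols(.084,.1)
u,v=proj("side",t).astype(int); cv2.imwrite("pics/h3.png",cv2.resize(im[v-45:v+55,u-50:u+50],(500,500),interpolation=cv2.INTER_CUBIC))
```

```text
[0.64641406 0.14765498 0.12327988] 0.44716509720436415
[ 0.96 -0.28  0.02]
[347.5  14. ] tool col 347.9 xrange [0.6259 0.6388 0.666 ] ymin pct [0.1253 0.1273] zmin 0.1253
[347.   7.] tool col 346.1 xrange [0.639  0.6463 0.6583] ymin pct [0.1375 0.139 ] zmin 0.0204
[347.5   6. ] tool col 346.7 xrange [0.6407 0.6474 0.6556] ymin pct [0.1398 0.1407] zmin 0.0608
[348.    5.5] tool col 347.1 xrange [0.6394 0.6493 0.6568] ymin pct [0.1398 0.1403] zmin 0.0843
```

View pics/h3.png

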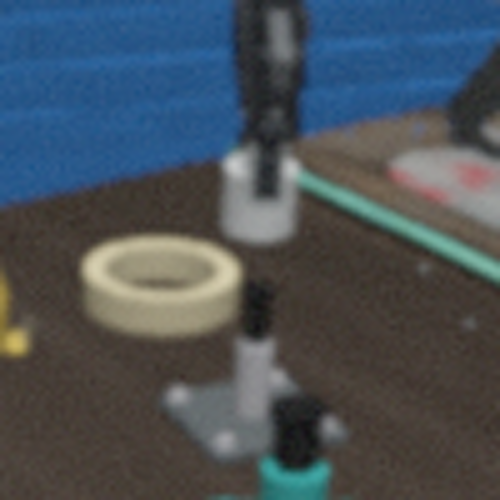

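The narrow sleeve hangs level above the slim stand. The barrel is about 2 to 2.5 mm farther in +x and +y, so I correct and go down in stages.

>>> {"name": "play_rows", "arguments": {"steps": [[[-1.5,2.5,5,0,0,0],[-1.5,2.5,15,0,0,0],[-1.5,2.5,25,0,0,0],[-1.5,2.5,33,0,0,0],[-1.5,2.5,39,0,0,0],[-1.5,2.5,44,0,0,0],[-1.5,2.5,48,0,0,0],[-1.5,2.5,48,0,0,0]]]}}

```text
time: 15.62
tool_pos: [0.6489, 0.1504, 0.075]
tool_rot: [-0.001, 0.131, 0.991, -0.0]
contact_force: [0.2, 0.4, -0.8]
gripper_width: 0.445
grasp_force: 60.3
```

Run:
```python
from meas import *
s=manip.state(); t=s["tool_pos"]; print(t,s["contact_force"])
im,d=vision.grab_frame("side"); P=cloud("side",d)
def cols(lo,hi,r=.035):
    m=(np.hypot(P[...,0]-t[0],P[...,1]-t[1])<r)&(P[...,2]>lo)&(P[...,2]<hi)
    q=P[m]; c=[(u[0]+u[-1])/2 for u in map(np.flatnonzero,m) if len(u)>3]
    print(np.mean(c),"tool col",proj("side",[t[0],t[1],(lo+hi)/2])[0].round(1),"x",np.percentile(q[:,0],[0,100]).round(4),"y",np.percentile(q[:,1],[2]).round(4),"zmin",q[:,2].min().round(4))
cols(t[2]+.002,t[2]+.022); cols(.02,.05); cols(.058,.07)
```

```text
[0.64886472 0.1504067  0.07501361] [ 0.18871242  0.359916   -0.77425069]
347.57142857142856 tool col 347.5 x [0.6288 0.6657] y [0.1295] zmin 0.0771
347.0 tool col 346.5 x [0.6388 0.659 ] y [0.1367] zmin 0.0202
347.5 tool col 347.1 x [0.6413 0.656 ] y [0.1382] zmin 0.0584
```

>>> {"name": "play_rows", "arguments": {"steps": [[[-0.5,-1,5,0,0,0],[-0.5,-1,12,0,0,0],[-0.5,-1,20,0,0,0],[-0.5,-1,28,0,0,0],[-0.5,-1,35,0,0,0],[-0.5,-1,40,0,0,0]]]}}

```text
time: 16.17
tool_pos: [0.649, 0.1493, 0.0346]
tool_rot: [-0.001, 0.131, 0.991, -0.0]
contact_force: [-0.1, 0.1, 0.2]
gripper_width: 0.446
grasp_force: 60.3
```

>>> {"name": "play_rows", "arguments": {"steps": [[[0,0,6,0,0,0],[0,0,13,0,0,0],[0,0,20,0,0,0],[0,0,25,0,0,0],[0,0,27,0,0,0],[0,0,27,0,0,0]]]}}

```text
time: 16.67
tool_pos: [0.6493, 0.1493, 0.0085]
tool_rot: [-0.001, 0.131, 0.991, -0.0]
contact_force: [-0.7, -1.0, -0.4]
gripper_width: 0.448
grasp_force: 60.3
```

>>> {"name": "play_rows", "arguments": {"steps": [[[0,0,0,0,0,0],[0,0,0,0,0,0],[0,0,0,0,0,0],[0,0,0,0,0,0],[0,0,0,0,0,0],[0,0,-3,0,0,0],[0,0,-15,0,0,0],[0,0,-35,0,0,0],[0,0,-65,0,0,0],[0,0,-95,0,0,0],[0,0,-110,0,0,0],[0,0,-115,0,0,0]]], "claw": 0.5}}

```text
time: 17.67
tool_pos: [0.6525, 0.1497, 0.13]
tool_rot: [0.004, 0.13, 0.991, 0.001]
contact_force: [-0.2, 0.3, -0.3]
gripper_width: 0.751
grasp_force: 0.0
```

Run:
```python
from meas import *
s=manip.state(); print(s["tool_pos"],s["gripper_width"])
im,d=vision.grab_frame("side"); P=cloud("side",d)
for c in((.6485,.149),(.590,-.146)):
  for lo,hi in((.03,.038),(.040,.050),(.052,.056),(.06,.08),(.082,.1)): print(lo,circ(P,lo,hi,c,.04))
a=[]
for c in((.6485,.149),(.590,-.146)):
  u,v=proj("side",[*c,.05]).astype(int); a.append(cv2.resize(im[v-40:v+40,u-40:u+40],(390,390),interpolation=cv2.INTER_CUBIC))
cv2.imwrite("pics/s2.png",np.hstack(a))
```

```text
[0.65249113 0.14972947 0.12997987] 0.7507421764646744
0.03 (31, array([0.642 , 0.1371, 0.034 ]), (0.6469, 0.1464), 38.9)
0.04 (62, array([0.6461, 0.1416, 0.0445]), (0.6486, 0.1464), 39.4)
0.052 (9, array([0.6492, 0.1428, 0.0539]), (0.6488, 0.1441), 15.3)
0.06 (38, array([0.6473, 0.1436, 0.0699]), (0.6477, 0.1446), 16.6)
0.082 (23, array([0.6485, 0.1461, 0.0866]), (0.6478, 0.1475), 20.0)
0.03 (71, array([ 0.5842, -0.1656,  0.0343]), (0.5903, -0.1514), 54.8)
0.04 (191, array([ 0.5869, -0.1577,  0.0448]), (0.5897, -0.1501), 55.7)
0.052 (37, array([ 0.5873, -0.1531,  0.0535]), (0.5908, -0.1473), 32.7)
0.06 (91, array([ 0.587 , -0.155 ,  0.0699]), (0.5903, -0.1489), 26.7)
0.082 (105, array([ 0.5905, -0.1489,  0.0869]), (0.5913, -0.1468), 33.1)
```

View pics/s2.png

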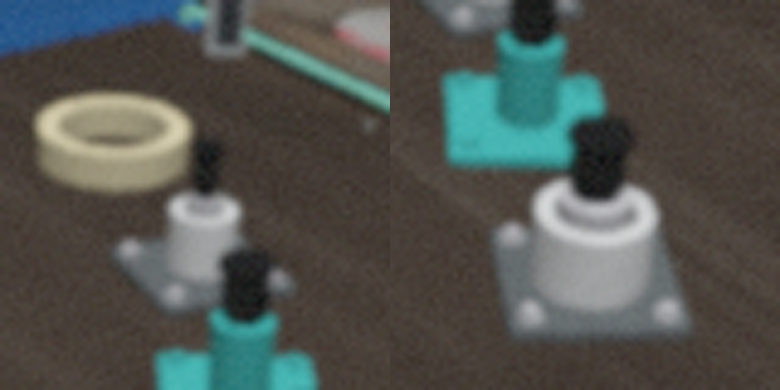

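Both sleeves are seated, with rims at about 46 mm (crop (203,205) and (595,205)). Now to the stout knob.

>>> {"name": "play_rows", "arguments": {"steps": [[[-1,-10,0,0,0,0],[-3,-34,0,0,0,0],[-5,-64,0,0,0,0],[-7,-96,0,0,0,0],[-9,-128,0,0,0,0],[-11,-160,0,0,0,0],[-13,-192,0,0,0,0],[-15,-224,0,0,0,0],[-17,-254,0,0,0,0],[-19,-280,0,0,0,0],[-20,-295,0,0,0,0],[-20,-301,0,0,0,0]]]}}

```text
time: 18.72
tool_pos: [0.5893, -0.1484, 0.122]
tool_rot: [-0.002, 0.132, 0.991, 0.0]
contact_force: [1.0, -0.0, 0.8]
gripper_width: 0.751
grasp_force: 0.0
```

>>> {"name": "play_rows", "arguments": {"steps": [[[0,0,0,0,0,0],[0,0,0,0,0,0],[0,0,0,0,0,0]]]}}

```text
time: 18.97
tool_pos: [0.5912, -0.1452, 0.1239]
tool_rot: [-0.0, 0.13, 0.992, 0.0]
contact_force: [0.1, 0.1, 0.4]
gripper_width: 0.751
grasp_force: 0.0
```

>>> {"name": "play_rows", "arguments": {"steps": [[[0,-1,10,0,0,0],[0,-1,28,0,0,0],[0,-1,48,0,0,0],[0,-1,66,0,0,0],[0,-1,79,0,0,0],[0,-1,85,0,0,0],[0,-1,85,0,0,0],[0,-1,85,0,0,0]]]}}

```text
time: 19.63
tool_pos: [0.5912, -0.1473, 0.0395]
tool_rot: [0.0, 0.13, 0.991, -0.0]
contact_force: [0.6, -0.2, 0.1]
gripper_width: 0.748
grasp_force: 0.0
```

>>> {"name": "play_rows", "arguments": {"steps": [[[0,0,0,0,0,0],[0,0,0,0,0,0],[0,0,0,0,0,0],[0,0,0,0,0,0],[0,0,0,0,0,0],[0,0,0,0,0,0],[0,0,0,0,0,0],[0,0,0,0,0,0],[0,0,0,0,0,0],[0,0,0,0,0,0]]], "claw": -1}}

```text
time: 20.47
tool_pos: [0.5924, -0.1465, 0.0414]
tool_rot: [0.001, 0.131, 0.991, 0.001]
contact_force: [0.3, 6.1, 4.8]
gripper_width: 0.339
grasp_force: 58.7
```

>>> {"name": "play_rows", "arguments": {"steps": [[[0,0,-3,0,0,0],[0,0,-8,0,0,0],[0,0,-14,0,0,0],[0,0,-20,0,0,0],[0,0,-26,0,0,0],[0,0,-32,0,0,0],[0,0,-36,0,0,0],[0,0,-39,0,0,0],[0,0,-39,0,0,0],[0,0,-39,0,0,0],[0,0,-39,0,0,0]]]}}

```text
time: 21.38
tool_pos: [0.5921, -0.1464, 0.0768]
tool_rot: [0.002, 0.131, 0.991, 0.001]
contact_force: [9.3, 2.4, -10.6]
gripper_width: 0.338
grasp_force: 59.9
```

Run:
```python
from meas import *
s=manip.state(); t=s["tool_pos"]; print(t,s["gripper_width"],s["contact_force"],s["grasp_force"])
im,d=vision.grab_frame("side"); P=cloud("side",d)
for lo,hi in((.040,.050),(.052,.057)): print(lo,circ(P,lo,hi,(.59,-.146),.04))
m=np.hypot(P[...,0]-.59,P[...,1]+.147)<.03
for z in np.arange(.05,.14,.004):
    k=P[m&(abs(P[...,2]-z)<.002)]; kc=im[m&(abs(P[...,2]-z)<.002)]
    if len(k): print(z.round(3),len(k),"x",k[:,0].min().round(4),k[:,0].max().round(4),"y",k[:,1].min().round(4),kc.mean(0).astype(int))
u,v=proj("side",[.59,-.147,.08]).astype(int); cv2.imwrite("pics/p1.png",cv2.resize(im[v-35:v+35,u-35:u+35],(560,560),interpolation=cv2.INTER_CUBIC))
print([ (z,proj("side",[.59,-.149,z])[1]-v+35) for z in(.046,.054,.096,.128)])
```

```text
[ 0.59212896 -0.14644867  0.07682901] 0.33786801469582073 [  9.32995371   2.43398864 -10.59208201] 59.92481259686173
0.04 (187, array([ 0.5871, -0.1578,  0.0447]), (0.5914, -0.1503), 57.3)
0.052 (69, array([ 0.5886, -0.1513,  0.0538]), (0.5903, -0.1484), 33.0)
0.05 24 x 0.5748 0.6049 y -0.1644 [159 155 155]
0.054 65 x 0.5743 0.6066 y -0.1646 [170 168 168]
0.058 9 x 0.5842 0.5942 y -0.1548 [147 146 144]
0.062 14 x 0.5833 0.5979 y -0.1558 [154 153 152]
0.066 9 x 0.5835 0.5977 y -0.1559 [151 150 149]
0.07 12 x 0.5834 0.5971 y -0.1547 [151 151 146]
0.074 10 x 0.584 0.5967 y -0.1557 [153 153 147]
0.078 11 x 0.5838 0.5962 y -0.1546 [157 157 146]
0.082 11 x 0.5846 0.5959 y -0.1554 [154 153 146]
0.086 10 x 0.5834 0.5948 y -0.1544 [140 140 123]
0.09 3 x 0.5807 0.597 y -0.1581 [125 127  98]
0.094 12 x 0.5787 0.5938 y -0.1599 [120 121  85]
0.098 6 x 0.5779 0.5947 y -0.1673 [99 99 78]
0.102 15 x 0.5769 0.5964 y -0.1687 [111 110  91]
0.106 15 x 0.577 0.5969 y -0.1737 [97 97 85]
0.11 20 x 0.5766 0.5981 y -0.1766 [80 79 68]
0.114 21 x 0.5758 0.5968 y -0.1767 [82 81 72]
0.118 19 x 0.5762 0.5971 y -0.1747 [76 74 71]
0.122 42 x 0.5752 0.5964 y -0.176 [60 59 58]
0.126 25 x 0.5763 0.5966 y -0.175 [71 70 69]
0.13 19 x 0.5777 0.5959 y -0.1748 [72 70 68]
0.134 12 x 0.5773 0.5906 y -0.1764 [66 64 62]
0.138 4 x 0.5871 0.5907 y -0.1317 [109 109 106]
[(0.046, np.float64(48.66219622330061)), (0.054, np.float64(45.67376988402975)), (0.096, np.float64(29.59425051948935)), (0.128, np.float64(16.884855379425943))]
```

View pics/p1.png

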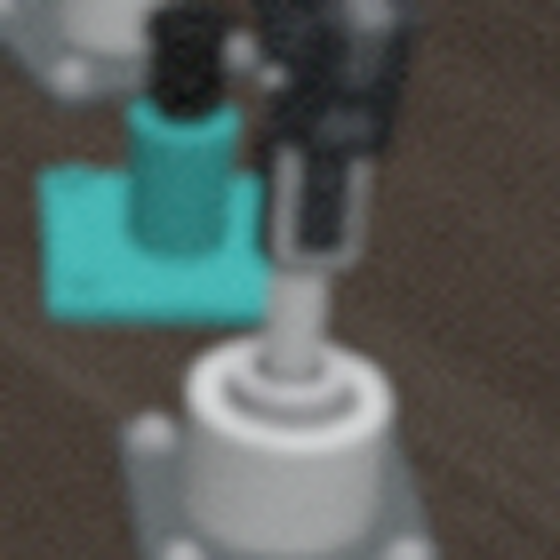

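The stout rod is drawn out inside its seated sleeve, bright from the mouth at crop y=370 up to the finger tip at y=265. The tool rise gives about 35.5 mm and the spring force about 37 mm, so I raise 4 mm and ease the side load.

>>> {"name": "play_rows", "arguments": {"steps": [[[-0.5,0,-2,0,0,0],[-1,0,-4,0,0,0],[-1,0,-4,0,0,0],[-1,0,-4,0,0,0],[-1,0,-4,0,0,0],[-1,0,-4,0,0,0],[-1,0,-4,0,0,0],[-1,0,-4,0,0,0]]]}}

```text
time: 22.1
tool_pos: [0.5921, -0.1464, 0.08]
tool_rot: [0.0, 0.131, 0.991, 0.001]
contact_force: [7.3, 2.8, -11.1]
gripper_width: 0.342
grasp_force: 59.9
```

Run:
```python
from meas import *
F=[];Z=[]
ims=[]
for i in range(6):
    im,d=vision.grab_frame("side"); ims.append(im.astype(float)); s=manip.state(); F.append(s["contact_force"]); Z.append(s["tool_pos"])
im=np.mean(ims,0); P=cloud("side",d)
print(np.mean(F,0),np.mean(Z,0),np.std(Z,0),s["gripper_width"],s["grasp_force"])
for c in((.6485,.149),(.59,-.146)): print(circ(P,.03,.038,c,.04),circ(P,.040,.050,c,.04))
print("slim knob",circ(P,.08,.12,(.6485,.149),.02))
v0,u0=proj("side",[.59,-.155,.054])[::-1].round().astype(int); print(u0,v0,{v:im[v,u0-1:u0+3].mean().round() for v in range(v0-18,v0+8)})
print({z:proj("side",[.59,-.154,z])[1].round(1) for z in(.054,.09,.096)})
```

```text
[  7.54407604   2.86338948 -11.47730725] [ 0.59206152 -0.14642891  0.08002215] [1.19870048e-05 8.45971640e-06 1.21697392e-05] 0.3367602435586391 59.94720919118805
(35, array([0.6432, 0.1368, 0.0345]), (0.6465, 0.1457), 39.1) (62, array([0.6464, 0.1419, 0.0445]), (0.6472, 0.1479), 43.0)
(71, array([ 0.5845, -0.1658,  0.0341]), (0.5902, -0.1515), 54.7) (194, array([ 0.587 , -0.158 ,  0.0446]), (0.5909, -0.1486), 55.8)
slim knob (26, array([0.6483, 0.1456, 0.0856]), (0.649, 0.1468), 18.9)
369 233 {215: np.float64(93.0), 216: np.float64(108.0), 217: np.float64(113.0), 218: np.float64(116.0), 219: np.float64(139.0), 220: np.float64(154.0), 221: np.float64(158.0), 222: np.float64(157.0), 223: np.float64(158.0), 224: np.float64(158.0), 225: np.float64(158.0), 226: np.float64(158.0), 227: np.float64(158.0), 228: np.float64(158.0), 229: np.float64(159.0), 230: np.float64(158.0), 231: np.float64(156.0), 232: np.float64(147.0), 233: np.float64(149.0), 234: np.float64(178.0), 235: np.float64(185.0), 236: np.float64(167.0), 237: np.float64(147.0), 238: np.float64(147.0), 239: np.float64(170.0), 240: np.float64(199.0)}
{0.054: np.float64(232.8), 0.09: np.float64(219.1), 0.096: np.float64(216.7)}
```

>>> {"name": "play_rows", "arguments": {"steps": [[[0,0,-1.5,0,0,0],[0,0,-1.5,0,0,0],[0,0,-1.5,0,0,0],[0,0,-1.5,0,0,0],[0,0,-1.5,0,0,0],[0,0,-1.5,0,0,0],[0,0,-1.5,0,0,0],[0,0,-1.5,0,0,0]]]}}

```text
time: 23.07
tool_pos: [0.5921, -0.1464, 0.0815]
tool_rot: [0.0, 0.131, 0.991, 0.001]
contact_force: [7.2, 2.3, -11.7]
gripper_width: 0.334
grasp_force: 60.0
```

Run:
```python
from h import *
ims=[vision.grab_frame("side")[0].astype(float) for i in range(6)]; im=np.mean(ims,0); s=manip.state()
print(s["time"],s["tool_pos"],s["contact_force"],s["joint_vel"].round(4)); print({v:im[v,368:372].mean().round() for v in range(216,240)})
```

```text
23.3667 [ 0.59205578 -0.1464109   0.08145735] [  6.99379319   2.42092936 -11.56037647] [-0.      0.0005  0.0007  0.0008  0.0015 -0.0018]
{216: np.float64(112.0), 217: np.float64(111.0), 218: np.float64(125.0), 219: np.float64(146.0), 220: np.float64(155.0), 221: np.float64(158.0), 222: np.float64(158.0), 223: np.float64(158.0), 224: np.float64(158.0), 225: np.float64(158.0), 226: np.float64(158.0), 227: np.float64(158.0), 228: np.float64(159.0), 229: np.float64(159.0), 230: np.float64(158.0), 231: np.float64(154.0), 232: np.float64(140.0), 233: np.float64(144.0), 234: np.float64(176.0), 235: np.float64(185.0), 236: np.float64(167.0), 237: np.float64(147.0), 238: np.float64(147.0), 239: np.float64(171.0)}
```

The dark band at the mouth deepened (rows 232–233), so the mark is level with the mouth, at about 40 mm. Handing in.

```bash
python3 -c "
from plant import order
print(order.job_done())"
```

```text
the job is handed in; nothing more can be done
None
```

I handed the job in with both sleeves seated flat on their foot plates and the stout knob held at about 40 mm with the ring mark at the barrel mouth; the slim rod was down, nothing else was touched as far as I could see, and no verdict came back.

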